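Zero a spring test probe and hold it on a board test pad

ROBOT

A 6-joint arm with a two-finger parallel gripper is mounted at the origin on a cart in front of the work surface, level with it; the furniture and walls round the work are solid. World frame = base frame: x ahead of the robot, y to its left, z up, the work surface at z = 0. Lengths are in m, angles in degrees, forces in N, time in s.
With the tool pointing down it reaches from about 0.4 to 0.825 m from the base axis. Payload 7 kg.
Tool frame: the origin (TCP) lies at the very end of the fingers, on their centre line; the grasp point (between the pads) lies r.grip_depth behind it (r.grip_depth is the distance from the TCP to the grasp point, in m); z points along the fingers, y is the direction in which the jaws open and shut (so a half turn about z gives the same grasp; the last joint's range is limited). The gripper opens to 88 mm and grips with 3 to 60 N. Pads are 19 mm wide; open, the fingers measure 130 mm over their backs; the gripper's body (78 mm by 193 mm) begins 47 mm behind the grasp point.
Start: joints at [89.043, 20.546, 0.682, 0, -70.136, -16.507], TCP at [0.203, 0.644, 0.195] pointing down, gripper open.
Joint ranges: [-176.03, 176.03], [-82.01, 121.73], [-58.28, 71.71], [-173.87, 95.51], [-174.79, -0.11], [-173.66, 173.66]. Speed limits (degrees/s): [136.94, 136.94, 172.46, 180, 180, 180].

INTERFACE

Orientations are given as [roll, pitch, yaw] about the fixed x, y, z axes, in that order (R = Rz(yaw) Ry(pitch) Rx(roll)).
In Python, from plant import r gives the robot as it stands. The module is installed in compiled form; this text tells all that it offers.
- The arm moves only by the tool step_arm, never from a script. Its argument "increments" is a list of rows, each a list of 3 entries, a list of its own where there are three numbers: the shift along the tool's x, y, z in m, then the turn, a rotation vector about the tool's x, y, z in rad, then the closure, from 0 (fully open) to 1 (shut). In form: [[[x, y, z], [wx, wy, wz], grip], ...]. A call has 1 to 10 rows; each row is the pose to reach, as a shift and turn from the pose commanded when the call began, along the tool's axes at that moment; what a row does not reach only later rows make up. A row lasts 1/10 s, in which the tool goes at most 50 mm and 8.59 degrees, less where a joint would pass 70% of its speed; a pose out of reach is approached as far as the arm can. A call with a gripper value outside its range is refused whole. The fingers move at their own pace and stop on an object; "force" is the grip in N (left out, the last holds). Time passes only in rows, so rows that repeat a pose let the fingers close. It gives the time, the measured TCP pose, the force and the opening at its end, in the units of the state.
- r.get_state(): the state, without advancing time (a new reading comes with each control period).
- r.capture(name): name is "scene" or "side" or "wrist"; returns a dict with "color" (384x512x3 uint8, red, green, blue), "intrinsics" (3x3 intrinsics, pixels), "k1" (the pictures are not rectified: a ray, as slopes to the right and down, at radius r is drawn at 1 + k1 r^2 times it, then the intrinsics apply), "rvec" (rotation vector, rad) and "tvec" (3), from world to camera coordinates, as OpenCV has them; the wrist camera has in their place "T_tool_cam" (4x4, takes a point from camera to tool coordinates, whose origin is the TCP and whose axes are the flange's). Camera axes: x right, y down, z forward; pixel columns grow to the right and rows downward; lengths in m; the calibration is good to about 2 mm. A picture is of the moment at which its call begins: read the wrist's pose just before it. There is no depth.
- r.close_job(): hands the job in, once; it reports no verdict.
The state is a dict: "time_s": time; "joints": joint angles; "qd": joint speeds; "joint_torque": joint torques, N m; "tcp_pos": TCP position; "eef_rot": TCP orientation; "contact_force": force on the tool from outside, world axes, zero at the start; "moment": the same for the moment, N m; "gripper_width": finger opening in m.
Only numpy, scipy, OpenCV 4.12 (cv2) and the standard library are available. Lean on these libraries where they do the work, as an engineer would, in place of code of your own. Each camera call takes 0.05 s, during which the arm holds its last target.

TASK

Take the spring-tipped test probe out of its holder and zero it: with the probe upright, press its tip gently onto the middle of the flat top of the steel zero post for a moment, until the plunger is about half-way in. Then press the tip onto the middle of the square brass pad of the sloped test stand, with the probe square to the sloping face and the plunger again about half-way in, and finish while still holding it there, for the reading: do not let go or put it down. Do not touch the round pad or the bar-shaped pad with the probe, never press hard, and leave the other things on the bench where they are.

Things in the scene. Friction and masses are not known exactly. Their poses are not given: they have to be found in the camera images.
- probe_grip (a point): Middle of the handle of the loose test probe (0.13 kg), which stands tip down in the holder, this point 108 mm above the bench. Black square handle 22 x 22 mm, 80 mm long (a 3 mm button tops it), its lower end resting on the holder. z runs along the probe away from the tip, up in the holder; x and y are square to the handle's flats. Lift it 62 mm or more to clear the holder.
- probe_tip (a point): Rounded end of the probe's brass plunger, 98 mm below probe_grip on the probe's axis while the plunger is out; it moves with the plunger. Below the handle the probe has a round steel sleeve, 15 mm diameter, 40 mm long, from which the plunger (6 mm diameter) stands out 18 mm.
- plunger (a joint): How far the probe's spring plunger is pushed in, m: 0 out, 0.010 fully in (stop). A spring drives it out: about 1 N starts it, 3.5 N at half-way (0.005), 6 N fully in.
- holder: Fixed grey plastic block 62 x 62 mm, 68 mm high, with an upright 17 mm hole in the middle in which the probe stands. Origin at the centre of its underside, on the bench. Square to the probe's handle at the start, within the play of the hole.
- zero_top (a point): Centre of the flat round top (36 mm diameter, 40 mm above the bench) of the zero post, a fixed steel cylinder on a wider round foot of 58 mm diameter. The zero post and the holder change places.
- test_stand: Fixed sloped test stand, foot 150 x 190 mm, about 85 mm high at its back. Origin at the centre of its underside; z up, x towards its high back edge, y to its left. Its face falls to the front (-x) at 20 degrees. A circuit board (11 mm proud) is clipped on the upper part; on the lower part a black strip carries three brass pads in a row along y, 45 mm apart, in any order.
- stand_face: Sloping face of the test stand; origin in the middle of the face, 56 mm above the bench. x runs up the slope, y along the stand's y, z out of the face at right angles, leaning 20 degrees from vertical towards the stand's front. A probe held square to the face has its z along this z.
- pad_square: The square brass pad, 22 x 22 mm, on the stand's strip: the target. Origin at the centre of its top, which is parallel to the sloping face and 8 mm proud of it (about 51 mm above the bench). The axes given are upright like the stand's, not tilted.
- pad_round: The round brass pad, 22 mm diameter, same row and height; not to be touched. Origin at the centre of its top.
- pad_bar: The narrow brass bar pad, 24 mm up the slope by 8 mm wide, same row and height; not to be touched. Origin at the centre of its top.
- tweezers: Loose steel tweezers lying on the bench, 15 x 129 x 9 mm, bystander. Origin at the centre of the underside, as of all the bystanders.
- hex_keys: Folding hex key set, 26 x 85 x 18 mm, bystander.
- tape_roll: Roll of tape, 91 mm across, 20 mm high, bystander.
- nippers: Side cutters, 48 x 111 x 12 mm, bystander.
- parts_bin: Small open parts bin, 84 x 58 x 38 mm, bystander.
- pot: Tip cleaning pot, 72 mm across, 55 mm high, bystander.
There are look-alikes about, which are no part of the job. Of the things like the part that bears zero_top, leave any that is red; of the rest the smaller one is meant.

How it is judged:
By the outcome, as a careful person would: the job done as asked, in the order asked, and still so for the second after the job is handed in, while the arm keeps its last pose, push and grip.
It also fails if it takes over 48 s, if anything falls off the work surface, if the arm or the gripper's body presses on something with over 40 N, if the wrist force passes 120 N, or if a joint passes its speed limit or range.

## Working session

There is one attempt and no reset: what is moved stays moved. The work goes in short steps, Python scripts to look and compute and a tool call to move; the robot and the scene stay as the last step left them, time stands still between calls to the robot, and variables do not carry over. Pictures are saved under pics/ and viewed, and the job is handed in when it is done.

Besides the shell and the picture viewer there is one more tool, called in YAML: its name, and indented under it one key for each argument. step_arm: Moves the arm, as the interface text tells. Its arguments: {"type":"object","properties":{"increments":{"type":"array","items":{"type":"array"}},"force":{"type":"number"}},"required":["increments"]}

```bash
mkdir -p pics; ls; cat > h.py <<'E'
import numpy as np,cv2
from plant import r
from scipy.spatial.transform import Rotation as R
def cap(n,f):
    s=r.get_state(); c=r.capture(n); cv2.imwrite('pics/'+f+'.png',c['color'][:,:,::-1])
    import pickle; c['state']=s; pickle.dump(c,open('pics/'+f+'.pkl','wb')); return c
def load(f):
    import pickle; return pickle.load(open('pics/'+f+'.pkl','rb'))
def campose(c):
    if 'rvec' in c:
        Rm=cv2.Rodrigues(np.array(c['rvec'],float))[0]; t=np.array(c['tvec'],float).ravel()
        return Rm.T,-Rm.T@t
    s=c['state'];Rt=R.from_euler('xyz',s['eef_rot'],degrees=True).as_matrix()
    T=np.array(c['T_tool_cam']); return Rt@T[:3,:3],Rt@T[:3,3]+np.array(s['tcp_pos'])
def ray(c,u,v):
    K=np.array(c['intrinsics']);k=c['k1']
    p=cv2.undistortPoints(np.array([[[u,v]]],float),K,np.array([k,0,0,0.]))[0,0]
    Rm,o=campose(c); d=Rm@np.array([p[0],p[1],1]); return o,d/np.linalg.norm(d)
def plane(c,u,v,z):
    o,d=ray(c,u,v); return o+d*(z-o[2])/d[2]
def tri(*obs):
    A=np.zeros((3,3));b=np.zeros(3)
    for c,u,v in obs:
        o,d=ray(c,u,v);P=np.eye(3)-np.outer(d,d);A+=P;b+=P@o
    x=np.linalg.solve(A,b); return x,[np.linalg.norm((np.eye(3)-np.outer(ray(c,u,v)[1],ray(c,u,v)[1]))@(x-ray(c,u,v)[0])) for c,u,v in obs]
def proj(c,X):
    Rm,o=campose(c); p=Rm.T@(np.array(X)-o); p=p/p[2]; rr=p[0]**2+p[1]**2
    q=p.copy();q[:2]*=1+c['k1']*rr; return (np.array(c['intrinsics'])@q)[:2]
E
python3 - <<'E'
from h import *
print(r.get_state(),r.grip_depth)
for n in('scene','side','wrist'):
    c=cap(n,n+'0'); print(n,campose(c),c['intrinsics'],c['k1'])
E
```

```text
pics
{'time_s': 0.0, 'joints': array([ 8.90443093e+01,  2.05907489e+01,  6.34535922e-01, -1.99199814e-02,
       -7.01357801e+01, -1.65077414e+01]), 'qd': array([ 0.0105242 ,  0.05483935,  0.03006825,  0.06615507,  0.02308543,
       -0.02955924]), 'joint_torque': array([ 1.92509484e-03, -5.82718456e+01,  2.93036610e+01,  6.99671879e+00,
        6.81074336e-03, -1.57251966e-04]), 'tcp_pos': array([0.20242501, 0.64337183, 0.19373689]), 'eef_rot': array([ 1.79906477e+02, -8.18759385e-03, -1.74702091e+01]), 'contact_force': array([ 0.35585953,  0.76610165, -0.56450843]), 'moment': array([-0.00372285,  0.05769529, -0.01014275]), 'gripper_width': 0.08761176248862572} 0.0188
scene (array([[ 0.73057627, -0.3318982 ,  0.59674274],
       [-0.68247256, -0.32660207,  0.65388248],
       [-0.022125  , -0.88497157, -0.46511914]]), array([-0.21368587, -0.8875926 ,  0.70090786])) [[453.30100035   0.         258.41814655]
 [  0.         453.30100035 184.55242056]
 [  0.           0.           1.        ]] -0.016577431622473916
side (array([[ 0.99959975,  0.01227241, -0.02548971],
       [ 0.02786054, -0.58348398,  0.81164662],
       [-0.00491197, -0.81203192, -0.58359236]]), array([ 0.62562356, -1.21767516,  0.93924979])) [[482.41554868   0.         252.62716636]
 [  0.         482.41554868 197.98846504]
 [  0.           0.           1.        ]] -0.14523479683577237
wrist (array([[-0.2999605 , -0.92240153, -0.2433087 ],
       [-0.9539492 ,  0.29061426,  0.07432549],
       [ 0.00215103,  0.25439885, -0.96709699]]), array([0.26735012, 0.62242617, 0.38420327])) [[285.48595093   0.         256.13300316]
 [  0.         285.48595093 189.24371462]
 [  0.           0.           1.        ]] -0.04138484518987759
```

View pics/scene0.png

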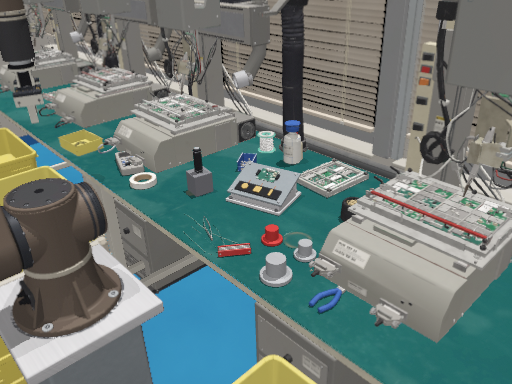

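View pics/side0.png

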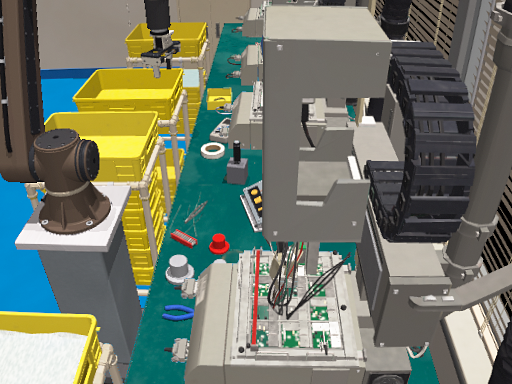

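View pics/wrist0.png

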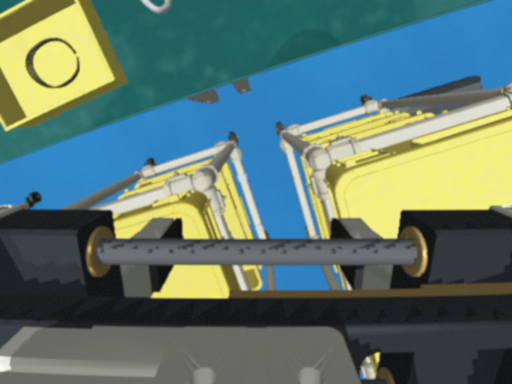

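```bash
python3 - <<'E'
import cv2
a=cv2.imread('pics/scene0.png');b=cv2.imread('pics/side0.png')
cv2.imwrite('pics/z1.png',cv2.resize(a[130:320,170:370],(800,760)[::1],interpolation=cv2.INTER_CUBIC)[:600])
cv2.imwrite('pics/z2.png',cv2.resize(a[220:320,210:370],(800,500),interpolation=cv2.INTER_CUBIC))
cv2.imwrite('pics/z3.png',cv2.resize(b[130:290,150:290],(525,600),interpolation=cv2.INTER_CUBIC))
E
```

```text
(no output)
```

View pics/z1.png

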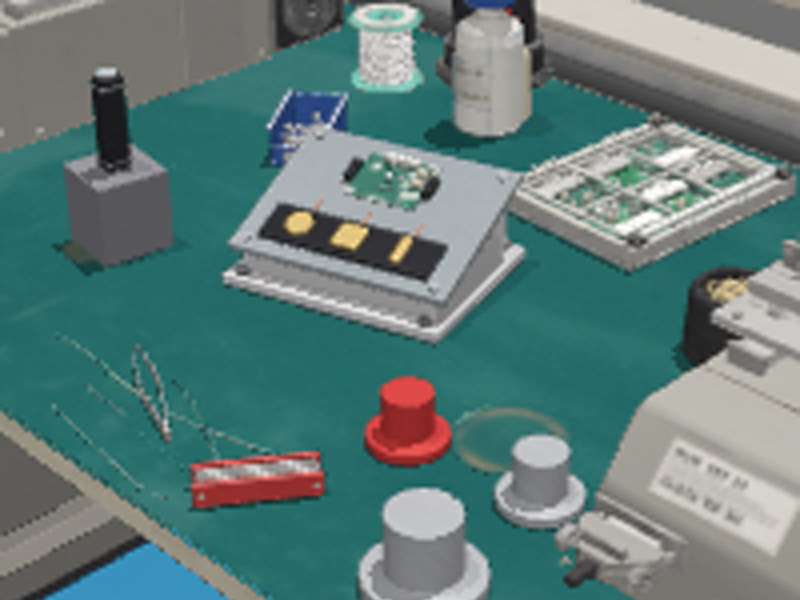

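View pics/z2.png

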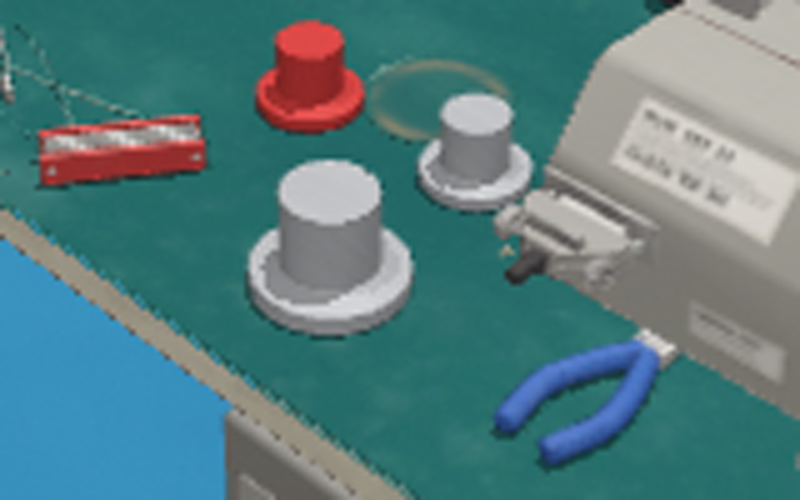

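View pics/z3.png

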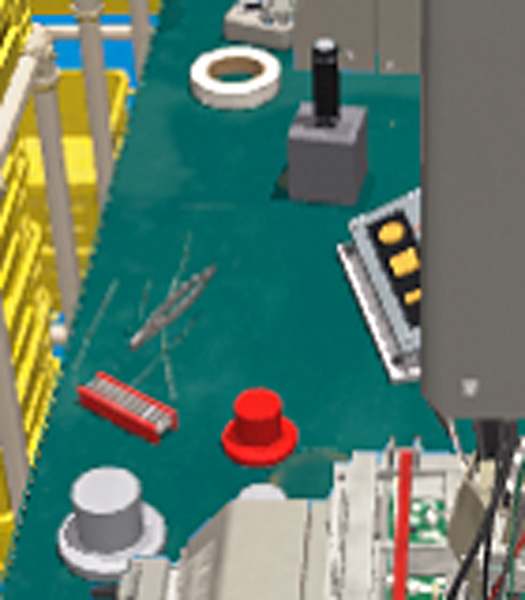

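```bash
python3 - <<'E'
from h import *
s=load('scene0');d=load('side0')
def z1(u,v): return (u/4+170-.375,v/4+130-.375)
def z2(u,v): return (u/5+210-.4,v/5+220-.4)
def z3(u,v): return (u/3.75+150-.37,v/3.75+130-.37)
for n,p,z in [('button',z1(107,71),.151),('small',z2(476,115),.04),('small L',z2(440,117),.04),('small R',z2(512,113),.04),('footL',z2(418,165),.008),('footR',z2(533,165),.008),('big',z2(330,192),.055),('bigL',z2(280,190),.055),('bigR',z2(381,192),.055),('red',z2(311,40),.04),('sq',z1(349,236),.051),('rd',z1(299,222),.051),('bar',z1(402,249),.051),('holdtop',z1(117,168),.068)]:
    print(n,plane(s,*p,z).round(4))
for n,p,z in [('button',z3(323,44),.151),('big',z3(106,492),.055),('red',z3(259,405),.04),('sq',z3(404,263),.051),('rd',z3(390,233),.051),('holdtop',z3(328,122),.068)]:
    print(n,plane(d,*p,z).round(4))
E
```

```text
button [0.5261 0.2054 0.151 ]
small [ 0.5021 -0.2706  0.04  ]
small L [ 0.4881 -0.259   0.04  ]
small R [ 0.5162 -0.2822  0.04  ]
footL [ 0.483  -0.2493  0.008 ]
footR [ 0.5244 -0.2905  0.008 ]
big [ 0.3911 -0.2781  0.055 ]
bigL [ 0.3756 -0.2605  0.055 ]
bigR [ 0.408  -0.2949  0.055 ]
red [ 0.4917 -0.1631  0.04  ]
sq [0.5987 0.01   0.051 ]
rd [0.5872 0.0542 0.051 ]
bar [ 0.6126 -0.0332  0.051 ]
holdtop [0.5253 0.2029 0.068 ]
button [0.5255 0.2029 0.151 ]
big [ 0.3951 -0.2801  0.055 ]
red [ 0.4943 -0.1641  0.04  ]
sq [0.602  0.0085 0.051 ]
rd [0.5891 0.052  0.051 ]
holdtop [0.528 0.205 0.068]
```

```bash
cat >> h.py <<'E'
def inc(pos,rot):
    "rot: euler deg or matrix; prints the increment from measured pose"
    s=r.get_state();Rt=R.from_euler('xyz',s['eef_rot'],degrees=True)
    Rg=rot if isinstance(rot,R) else R.from_euler('xyz',rot,degrees=True)
    d=Rt.inv().apply(np.array(pos)-s['tcp_pos']); w=(Rt.inv()*Rg).as_rotvec()
    print('shift',d.round(4),'turn',w.round(4)); return d,w
E
python3 - <<'E'
from h import *
inc([.445,.204,.25],[180,0,0])
E
```

```text
shift [ 0.3633  0.3465 -0.0556] turn [ 0.0013  0.     -0.3049]
```

step_arm:
  increments:
    - [[0.02,0.02,-0.055],[0,0,-0.05],0]
    - [[0.07,0.06,-0.055],[0,0,-0.1],0]
    - [[0.11,0.1,-0.055],[0,0,-0.15],0]
    - [[0.15,0.14,-0.055],[0,0,-0.2],0]
    - [[0.19,0.18,-0.055],[0,0,-0.25],0]
    - [[0.23,0.22,-0.055],[0,0,-0.305],0]
    - [[0.27,0.26,-0.055],[0,0,-0.305],0]
    - [[0.31,0.3,-0.055],[0,0,-0.305],0]
    - [[0.345,0.33,-0.055],[0,0,-0.305],0]
    - [[0.363,0.346,-0.055],[0,0,-0.305],0]

```text
time_s: 1.15
tcp_pos: [0.4306, 0.2285, 0.2499]
eef_rot: [-180.0, -0.0, 0.0]
contact_force: [0.9, 0.9, 0.4]
gripper_width: 0.0875
```

step_arm:
  increments:
    - [[0,0,0],[0,0,0],0]
    - [[0,0,0],[0,0,0],0]

```text
time_s: 1.35
tcp_pos: [0.4307, 0.2292, 0.2496]
eef_rot: [-180.0, 0.0, -0.2]
contact_force: [0.1, -0.0, 0.1]
gripper_width: 0.0876
```

```bash
python3 - <<'E'
from h import *
c=cap('wrist','w1');print(c['state'])
E
```

```text
{'time_s': 1.35, 'joints': array([ 5.11560134e+01,  6.60952319e-01, -1.70154483e+01, -1.14518077e-02,
       -7.23200750e+01,  3.86795131e+01]), 'qd': array([ 2.58901418,  0.48436799,  0.35709088, -0.18012185,  0.10814534,
       -0.49621626]), 'joint_torque': array([-1.36473656e+00, -3.11590576e+01,  2.96203512e+01,  7.11745799e+00,
        1.69620872e-02,  1.76182520e-01]), 'tcp_pos': array([0.43072761, 0.22919756, 0.24961465]), 'eef_rot': array([-1.79990430e+02,  6.31541801e-03, -1.67950460e-01]), 'contact_force': array([ 0.10804844, -0.04743998,  0.11013679]), 'moment': array([ 0.05571155, -0.00457087,  0.01933283]), 'gripper_width': 0.08757872318147791}
```

View pics/w1.png

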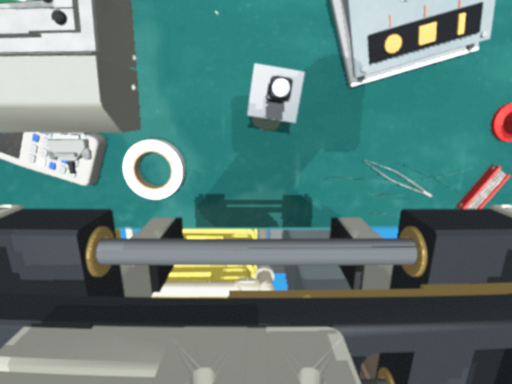

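```bash
python3 - <<'E'
import cv2
a=cv2.imread('pics/w1.png')
cv2.imwrite('pics/z4.png',cv2.resize(a[50:140,230:330],(800,720),interpolation=cv2.INTER_CUBIC)[:600])
cv2.imwrite('pics/z5.png',cv2.resize(a[0:90,330:500],(800,424),interpolation=cv2.INTER_CUBIC))
E
```

```text
(no output)
```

View pics/z4.png

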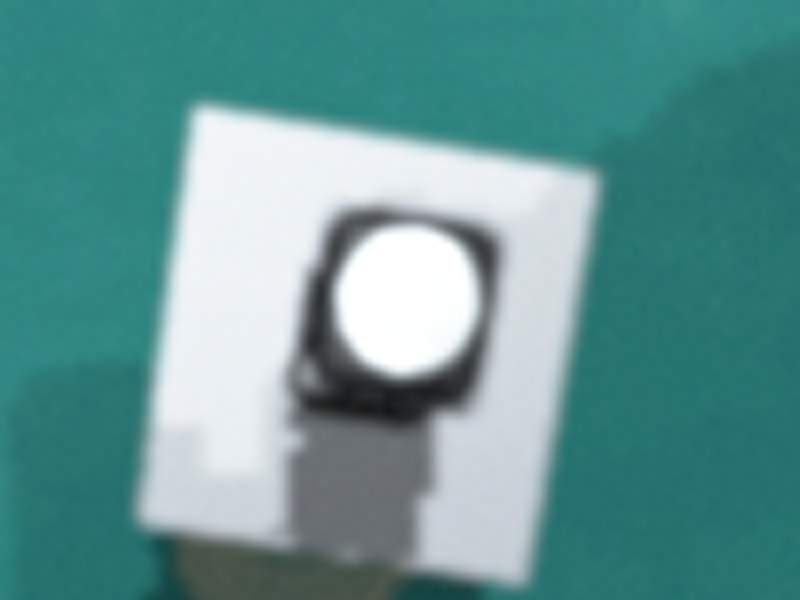

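View pics/z5.png

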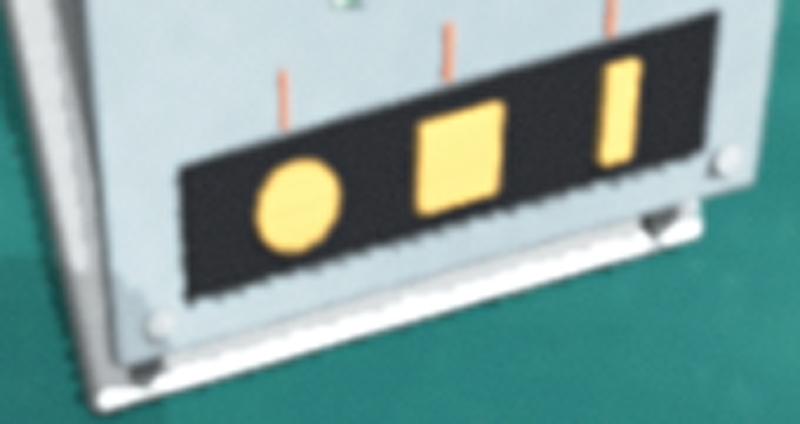

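```bash
python3 - <<'E'
from h import *
c=load('w1')
f=lambda u,v:(u/8+230-.44,v/8+50-.44)
P=[plane(c,*f(*p),.068) for p in [(195,103),(602,172),(530,585),(140,520)]]
print(np.array(P).round(4),np.mean(P,0))
for i in range(4):
    e=P[(i+1)%4]-P[i];print(np.linalg.norm(e),np.degrees(np.arctan2(e[1],e[0])))
print('button',plane(c,*f(407,300),.151))
h=cv2.cvtColor(c['color'],cv2.COLOR_RGB2HSV)
m=cv2.inRange(h,(18,70,140),(32,255,255));m[:, :330]=0;m[90:]=0
n,l,st,ce=cv2.connectedComponentsWithStats(m)
Q=[]
for i in range(1,n):
    if st[i,4]>40:
        p=plane(c,*ce[i],.051);print(st[i,4],ce[i],p.round(4));Q.append(p)
Q=sorted(Q,key=lambda p:p[1]);e=Q[-1]-Q[0];print(np.linalg.norm(e),'yaw',np.degrees(np.arctan2(-e[0],e[1])))
E
```

```text
[[0.56   0.2306 0.068 ]
 [0.5501 0.1683 0.068 ]
 [0.4882 0.1776 0.068 ]
 [0.4983 0.2395 0.068 ]] [0.52415279 0.20398779 0.068     ]
0.06302149587258234 -99.04741857958581
0.06265357560014227 171.51722701917384
0.06278198813564925 80.69267896695152
0.06237164149108833 -8.259595278219685
button [0.52407467 0.20463282 0.151     ]
172 [461.18604651  23.13953488] [ 0.6126 -0.0314  0.051 ]
371 [427.13207547  33.06738544] [0.5997 0.0117 0.051 ]
286 [392.7972028   43.24125874] [0.5868 0.0549 0.051 ]
0.09003954983102933 yaw 16.641402488982198
```

```bash
python3 - <<'E'
from h import *
inc([.524,.2043,.185],[180,0,-8.8])
E
```

```text
shift [0.0937 0.0257 0.0645] turn [-1.000e-04  2.000e-04  1.524e-01]
```

step_arm:
  increments:
    - [[0.03,0.009,0.0],[0,0,0.08],0]
    - [[0.06,0.018,0.0],[0,0,0.152],0]
    - [[0.085,0.024,0.02],[0,0,0.152],0]
    - [[0.0937,0.0257,0.05],[0,0,0.152],0]
    - [[0.0937,0.0257,0.0645],[0,0,0.152],0]
    - [[0.0937,0.0257,0.0645],[0,0,0.152],0]
    - [[0.0937,0.0257,0.0645],[0,0,0.152],0]
    - [[0.0937,0.0257,0.0645],[0,0,0.152],0]

```text
time_s: 2.2
tcp_pos: [0.5243, 0.206, 0.1865]
eef_rot: [-179.9, -0.1, -8.6]
contact_force: [0.1, 0.0, 0.8]
gripper_width: 0.0878
```

```bash
python3 - <<'E'
from h import *
c=cap('wrist','w2');print(c['state']['tcp_pos'],c['state']['eef_rot'])
inc([.524,.2043,.0995],[180,0,-8.8])
E
```

```text
[0.52431084 0.20595397 0.18649096] [-1.79929272e+02 -8.90963607e-02 -8.60434279e+00]
shift [-0.0003  0.0017  0.0871] turn [-0.0016 -0.0017  0.0032]
```

View pics/w2.png

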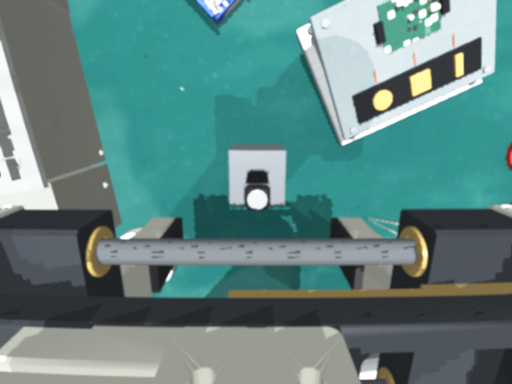

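```bash
cat >> h.py <<'E'
def pads(c,z=.051):
    h=cv2.cvtColor(c['color'],cv2.COLOR_RGB2HSV)
    m=cv2.inRange(h,(18,70,140),(32,255,255));m[150:]=0;m[:,:330]=0
    n,l,st,ce=cv2.connectedComponentsWithStats(m)
    return [(st[i,4],ce[i],plane(c,*ce[i],z)) for i in range(1,n) if st[i,4]>60]
E
python3 - <<'E'
from h import *
c=load('w2')
Q=[]
for a,p,P in pads(c): print(a,p.round(1),P.round(4));Q.append(P)
Q=sorted(Q,key=lambda p:p[1]);e=Q[-1]-Q[0];print(np.linalg.norm(e),'yaw',np.degrees(np.arctan2(-e[0],e[1])))
g=cv2.cvtColor(c['color'],cv2.COLOR_RGB2HSV)
m=cv2.inRange(c['color'],(225,225,225),(255,255,255));m[:185]=0;m[215:]=0;m[:,:235]=0;m[:,285:]=0
n,l,st,ce=cv2.connectedComponentsWithStats(m)
for i in range(1,n):
  if st[i,4]>50: print(st[i],ce[i],plane(c,*ce[i],.151))
for p in [(229,147),(286,147)]: print(plane(c,*p,.068))
E
```

```text
220 [458.9  64.3] [ 0.613  -0.0315  0.051 ]
469 [420.5  81.8] [0.6002 0.0117 0.051 ]
348 [382.4  99.5] [0.5872 0.0547 0.051 ]
0.08996883815136221 yaw 16.645718788625274
[248 190  19  18 265] [256.82264151 198.90566038] [0.52447439 0.2044083  0.151     ]
[0.56216817 0.22894052 0.068     ]
[0.55299764 0.16816386 0.068     ]
```

step_arm:
  increments:
    - [[0,0.0017,0.03],[-0.0016,-0.0017,0.003],0]
    - [[0,0.0017,0.06],[-0.0016,-0.0017,0.003],0]
    - [[0,0.0017,0.08],[-0.0016,-0.0017,0.003],0]
    - [[0,0.0017,0.087],[-0.0016,-0.0017,0.003],0]
    - [[0,0.0017,0.087],[-0.0016,-0.0017,0.003],0]
    - [[0,0.0017,0.087],[-0.0016,-0.0017,0.003],0]
    - [[0,0.0017,0.087],[-0.0016,-0.0017,0.003],0]

```text
time_s: 2.95
tcp_pos: [0.5246, 0.2037, 0.0997]
eef_rot: [-180.0, -0.0, -8.9]
contact_force: [-0.4, -0.3, 0.9]
gripper_width: 0.0875
```

```bash
python3 - <<'E'
from h import *
c=cap('scene','s1');s=c['state'];print(s['tcp_pos'],s['eef_rot'],s['contact_force'])
a=c['color'][:,:,::-1][110:210,150:250]; cv2.imwrite('pics/s1z.png',cv2.resize(a,(600,600),interpolation=cv2.INTER_CUBIC))
E
```

```text
[0.52460689 0.20370575 0.09968681] [-1.79991544e+02 -6.98725163e-03 -8.85428394e+00] [-0.41366231 -0.30122535  0.9219986 ]
```

View pics/s1z.png

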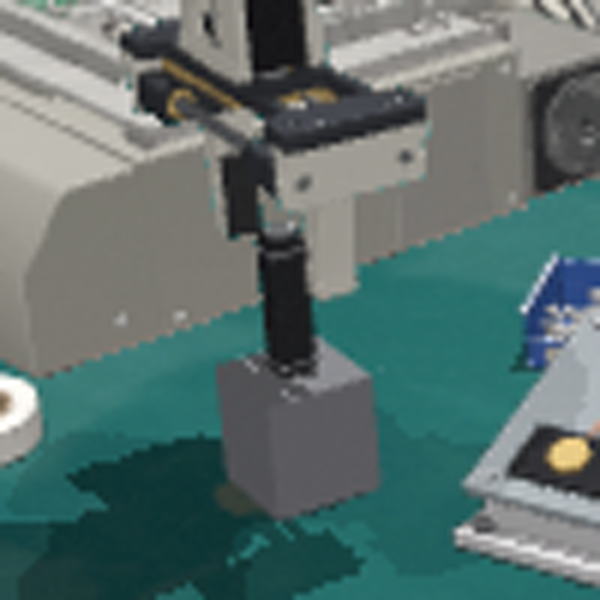

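step_arm:
  increments:
    - [[0,0,0],[0,0,0],0.5]
    - [[0,0,0],[0,0,0],0.65]
    - [[0,0,0],[0,0,0],0.75]
    - [[0,0,0],[0,0,0],0.8]
    - [[0,0,0],[0,0,0],0.9]
    - [[0,0,0],[0,0,0],1]
    - [[0,0,0],[0,0,0],1]
    - [[0,0,0],[0,0,0],1]
  force: 25

```text
time_s: 3.8
tcp_pos: [0.5238, 0.203, 0.0981]
eef_rot: [179.9, 0.1, -8.9]
contact_force: [0.3, -0.2, -0.7]
gripper_width: 0.029
```

```bash
python3 - <<'E'
from h import *
s=r.get_state();print(s['tcp_pos'],s['eef_rot'],s['contact_force'],s['moment'],s['gripper_width'])
E
```

```text
[0.52376025 0.20302121 0.0981231 ] [ 1.79903897e+02  9.97895387e-02 -8.86964679e+00] [ 0.32052774 -0.23413912 -0.72249864] [-0.04579321 -0.02570495  0.04026931] 0.028993063079704662
```

Still closing (29 mm); let it finish.

step_arm:
  increments:
    - [[0,0,0],[0,0,0],1]
    - [[0,0,0],[0,0,0],1]
    - [[0,0,0],[0,0,0],1]
    - [[0,0,0],[0,0,0],1]
    - [[0,0,0],[0,0,0],1]
  force: 35

```text
time_s: 4.3
tcp_pos: [0.5238, 0.2031, 0.0981]
eef_rot: [179.9, 0.1, -8.9]
contact_force: [-0.9, -0.6, -0.8]
gripper_width: 0.0221
```

```bash
python3 - <<'E'
from h import *
for i in range(3):
    s=r.get_state();print(s['tcp_pos'],s['eef_rot'],s['contact_force'],s['moment'],s['gripper_width'])
E
```

```text
[0.52375899 0.20306063 0.09811955] [ 1.79908556e+02  9.91788591e-02 -8.86843280e+00] [-0.88990123 -0.59782242 -0.75888507] [ 0.10121285 -0.07778296  0.01323248] 0.022089949956198732
[0.52375899 0.20306063 0.09811955] [ 1.79908556e+02  9.91788591e-02 -8.86843280e+00] [-0.88990123 -0.59782242 -0.75888507] [ 0.10121285 -0.07778296  0.01323248] 0.022089949956198732
[0.52375899 0.20306063 0.09811955] [ 1.79908556e+02  9.91788591e-02 -8.86843280e+00] [-0.88990123 -0.59782242 -0.75888507] [ 0.10121285 -0.07778296  0.01323248] 0.022089949956198732
```

step_arm:
  increments:
    - [[0,0,-0.02],[0,0,0],1]
    - [[0,0,-0.05],[0,0,0],1]
    - [[0,0,-0.08],[0,0,0],1]
    - [[0,0,-0.12],[0,0,0],1]
    - [[0,0,-0.16],[0,0,0],1]
    - [[0,0,-0.16],[0,0,0],1]
    - [[0,0,-0.16],[0,0,0],1]

```text
time_s: 5.0
tcp_pos: [0.5241, 0.2035, 0.2588]
eef_rot: [-180.0, 0.0, -8.9]
contact_force: [-0.4, -0.1, -1.8]
gripper_width: 0.0219
```

```bash
python3 - <<'E'
from h import *
s=r.get_state();print(s['tcp_pos'],s['eef_rot'],s['contact_force'],s['moment'],s['gripper_width'])
c=cap('wrist','w3');c=cap('scene','s2')
a=c['color'][:,:,::-1][80:200,140:260]; cv2.imwrite('pics/s2z.png',cv2.resize(a,(600,600),interpolation=cv2.INTER_CUBIC))
inc([.43,-.25,.26],[180,0,0])
E
```

```text
[0.52412747 0.20350182 0.25883478] [-1.79994939e+02  4.85749895e-02 -8.88045980e+00] [-0.37640152 -0.09017326 -1.77089633] [-0.06263239  0.05101047  0.00581687] 0.021901166755018908
shift [-0.0223  0.4619 -0.0018] turn [ 0.0025  0.0037 -0.155 ]
```

View pics/s2z.png

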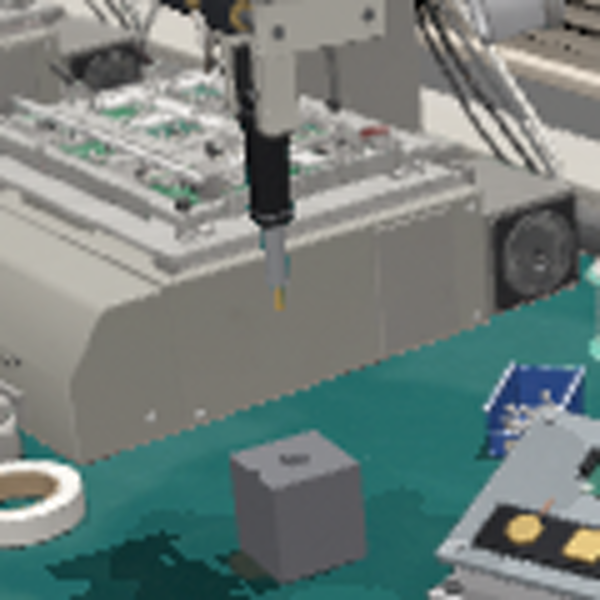

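View pics/w3.png

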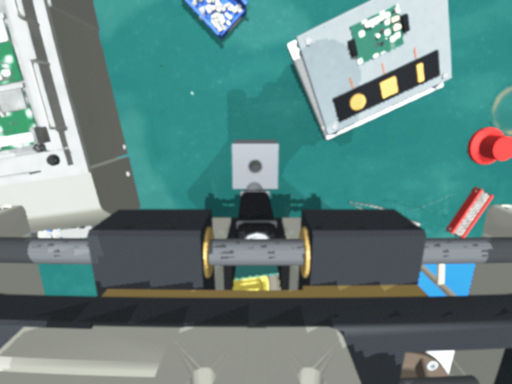

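```bash
python3 - <<'E'
from h import *
c=load('s2');s=c['state']
for o in [.0881,.0481,.03]: print(proj(c,np.array(s['tcp_pos'])-[0,0,o]))
inc([.43,-.17,.27],[180,0,0])
E
```

```text
[195.63153987 142.31754385]
[194.502721   130.14656928]
[193.98248594 124.53219477]
shift [-0.0346  0.3829 -0.012 ] turn [ 0.0025  0.0037 -0.155 ]
```

step_arm:
  increments:
    - [[-0.004,0.03,-0.012],[0,0.003,-0.03],1]
    - [[-0.008,0.08,-0.012],[0,0.003,-0.06],1]
    - [[-0.012,0.125,-0.012],[0,0.003,-0.1],1]
    - [[-0.016,0.17,-0.012],[0,0.003,-0.12],1]
    - [[-0.02,0.215,-0.012],[0,0.003,-0.155],1]
    - [[-0.024,0.26,-0.012],[0,0.003,-0.155],1]
    - [[-0.028,0.305,-0.012],[0,0.003,-0.155],1]
    - [[-0.032,0.345,-0.012],[0,0.003,-0.155],1]
    - [[-0.035,0.375,-0.012],[0,0.003,-0.155],1]
    - [[-0.035,0.383,-0.012],[0,0.003,-0.155],1]

```text
time_s: 6.1
tcp_pos: [0.4287, -0.1719, 0.2695]
eef_rot: [179.9, 0.1, -0.1]
contact_force: [1.2, -0.6, -1.2]
gripper_width: 0.0219
```

step_arm:
  increments:
    - [[0,0,0],[0,0,0],1]
    - [[0,0,0],[0,0,0],1]

```text
time_s: 6.3
tcp_pos: [0.4302, -0.1694, 0.27]
eef_rot: [179.9, 0.0, -0.0]
contact_force: [-0.2, 0.6, -1.2]
gripper_width: 0.0222
```

```bash
python3 - <<'E'
from h import *
s=r.get_state();print(s['tcp_pos'],s['eef_rot'],s['contact_force'],s['joints'])
c=cap('wrist','w4');c=cap('scene','s3')
a=c['color'][:,:,::-1][150:330,200:440]; cv2.imwrite('pics/s3z.png',cv2.resize(a,(800,600),interpolation=cv2.INTER_CUBIC))
E
```

```text
[ 0.43024691 -0.16941534  0.26999512] [ 1.79924818e+02  2.34527927e-02 -1.50887827e-02] [-0.17272036  0.63679673 -1.17292984] [ 3.08544835e+00 -2.58555400e+00 -1.75996723e+01  7.64021941e-02
 -7.50133793e+01  8.68797034e+01]
```

View pics/w4.png

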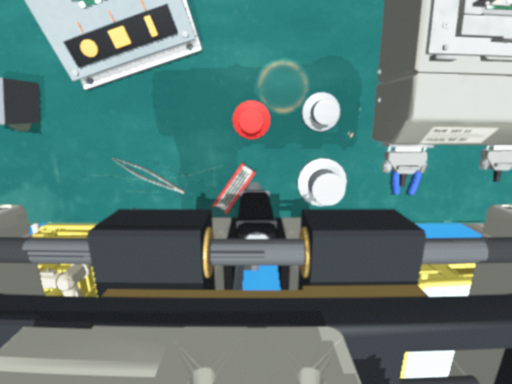

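View pics/s3.png

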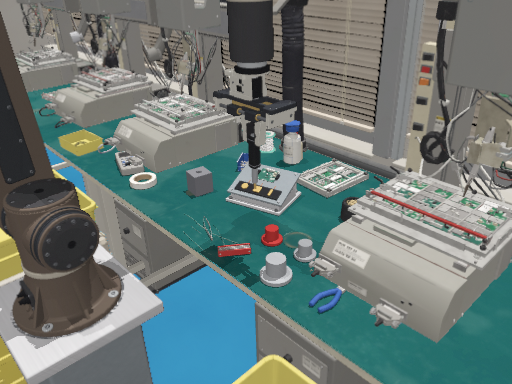

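```bash
python3 - <<'E'
from h import *
c=load('w4')
a=c['color'][:,:,::-1][70:220,220:420]; cv2.imwrite('pics/w4z.png',cv2.resize(a,(800,600),interpolation=cv2.INTER_CUBIC))
for p in [(385,110),(378,78),(376,135),(415,72),(410,140)]: print(p,[plane(c,*p,z).round(3)[:2] for z in (0,.1,.15)])
E
```

```text
(385, 110) [array([ 0.506, -0.373]), array([ 0.504, -0.329]), array([ 0.503, -0.307])]
(378, 78) [array([ 0.553, -0.358]), array([ 0.541, -0.317]), array([ 0.535, -0.296])]
(376, 135) [array([ 0.467, -0.363]), array([ 0.474, -0.321]), array([ 0.477, -0.3  ])]
(415, 72) [array([ 0.563, -0.415]), array([ 0.549, -0.361]), array([ 0.542, -0.335])]
(410, 140) [array([ 0.459, -0.42 ]), array([ 0.468, -0.365]), array([ 0.472, -0.338])]
```

View pics/w4z.png

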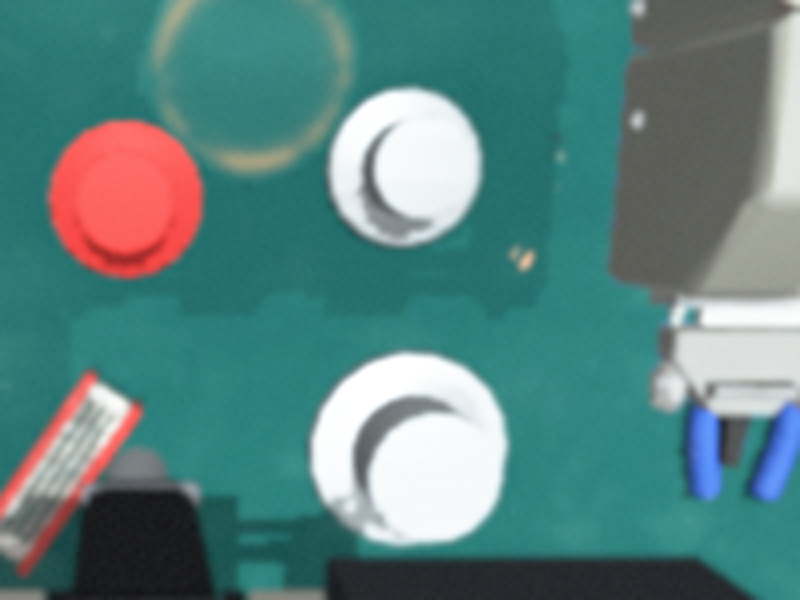

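```bash
python3 - <<'E'
from h import *
c=load('w4')
f=lambda u,v:(u/4+220-.375,v/4+70-.375)
print('top',plane(c,*f(425,168),.04),[plane(c,*f(*p),.04).round(4) for p in((371,168),(425,114),(425,222))])
for z in(.006,.008,.01): print('foot',plane(c,*f(405.5,166.5),z),np.linalg.norm(plane(c,*f(329,166),z)-plane(c,*f(482,166),z)))
a=c['color'][:,:,::-1][90:135,300:345]; cv2.imwrite('pics/w4y.png',cv2.resize(cv2.convertScaleAbs(a,alpha=1.6,beta=-150),(600,600),interpolation=cv2.INTER_CUBIC))
E
```

```text
top [ 0.50201115 -0.27038441  0.04      ] [array([ 0.5019, -0.251 ,  0.04  ]), array([ 0.5205, -0.2693,  0.04  ]), array([ 0.4831, -0.2715,  0.04  ])]
foot [ 0.50283659 -0.27090975  0.006     ] 0.05930544232654277
foot [ 0.50281644 -0.2704656   0.008     ] 0.05904437416966942
foot [ 0.50279629 -0.27002145  0.01      ] 0.05878330601279599
```

View pics/w4y.png

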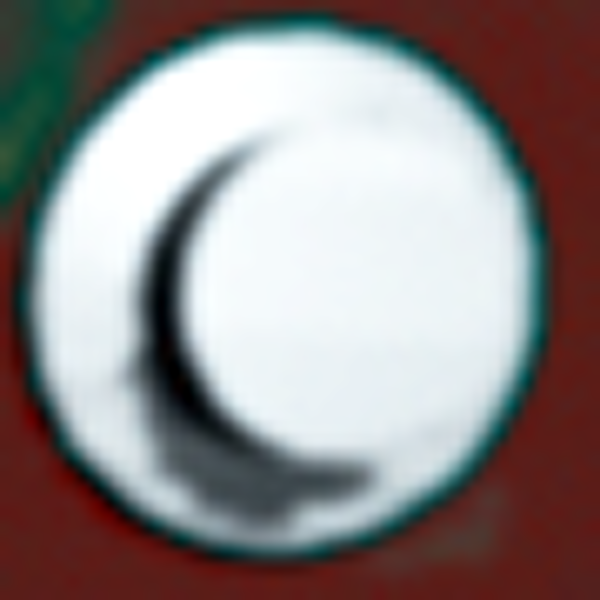

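```bash
cat >> h.py <<'E'
def avg(n=8):
    P=[];F=[];E=[]
    for i in range(n):
        r.capture('wrist'); s=r.get_state();P.append(s['tcp_pos']);F.append(s['contact_force']);E.append(R.from_euler('xyz',s['eef_rot'],degrees=True).as_quat())
    Rm=R.from_quat(E).mean()
    print('t',s['time_s'],'pos',np.mean(P,0).round(4),np.std(P,0).round(4),'F',np.mean(F,0).round(2),np.std(F,0).round(2),'rot',Rm.as_euler('xyz',degrees=True).round(2),'M',s['moment'].round(2),s['gripper_width'],s['joints'].round(1))
    return np.mean(P,0),Rm,np.mean(F,0)
def incfrom(p,Rt,pos,rot):
    Rg=rot if isinstance(rot,R) else R.from_euler('xyz',rot,degrees=True)
    print('shift',Rt.inv().apply(np.array(pos)-p).round(4),'turn',(Rt.inv()*Rg).as_rotvec().round(4))
E
python3 - <<'E'
from h import *
p,q,f=avg(6)
incfrom(p,q,[.5025,-.2705,.2],[180,0,-90])
E
```

```text
t 6.7 pos [ 0.4307 -0.1691  0.2707] [0.     0.0002 0.0001] F [-0.33  0.36 -0.76] [0.33 0.32 0.45] rot [ 1.7991e+02 -5.0000e-02  8.0000e-02] M [-0.04  0.02 -0.02] 0.021830109869327242 [  3.1  -2.6 -17.5   0.1 -75.   86.9]
shift [0.0716 0.1014 0.0709] turn [ 5.0000e-04 -1.9000e-03  1.5722e+00]
```

step_arm:
  increments:
    - [[0.01,0.01,0],[0,0,0.14],1]
    - [[0.02,0.02,0],[0,0,0.28],1]
    - [[0.03,0.035,0],[0,0,0.42],1]
    - [[0.04,0.05,0],[0,0,0.56],1]
    - [[0.05,0.065,0],[0,0,0.7],1]
    - [[0.06,0.08,0],[0,0,0.84],1]
    - [[0.07,0.095,0],[0,0,0.98],1]
    - [[0.0716,0.1014,0.0],[0,0,1.12],1]
    - [[0.0716,0.1014,0.02],[0,0,1.26],1]
    - [[0.0716,0.1014,0.04],[0,0,1.4],1]

```text
time_s: 7.7
tcp_pos: [0.5027, -0.2714, 0.2307]
eef_rot: [-179.9, -0.1, -80.6]
contact_force: [-0.6, 0.5, -1.3]
gripper_width: 0.0219
```

```bash
python3 - <<'E'
from h import *
p,q,f=avg(5)
incfrom(p,q,[.5025,-.2705,.17],[180,0,-90])
E
```

```text
t 7.95 pos [ 0.5015 -0.2709  0.2297] [0.0008 0.0004 0.002 ] F [-0.44  0.27 -1.79] [1.16 0.6  1.93] rot [ 1.7992e+02 -4.0000e-02 -8.0260e+01] M [ 0.05 -0.01  0.08] 0.021538020076693087 [ -8.7   9.4  -9.6   0.1 -70.9  18.7]
shift [-0.0002 -0.0011  0.0597] turn [ 0.0013 -0.0008  0.1699]
```

step_arm:
  increments:
    - [[0,-0.001,0.02],[0,0,0.1],1]
    - [[0,-0.001,0.04],[0,0,0.17],1]
    - [[0,-0.001,0.0597],[0,0,0.17],1]
    - [[0,-0.001,0.0597],[0,0,0.17],1]
    - [[0,-0.001,0.0597],[0,0,0.17],1]
    - [[0,-0.001,0.0597],[0,0,0.17],1]

```text
time_s: 8.55
tcp_pos: [0.5043, -0.2715, 0.1733]
eef_rot: [-179.8, -0.1, -89.9]
contact_force: [-0.9, -0.4, -1.0]
gripper_width: 0.0221
```

```bash
python3 - <<'E'
from h import *
p,q,f=avg(8)
incfrom(p,q,[.5025,-.2705,.1320],[180,0,-90])
c=cap('scene','s4')
a=c['color'][:,:,::-1][190:300,240:380]; cv2.imwrite('pics/s4z.png',cv2.resize(a,(760,597),interpolation=cv2.INTER_CUBIC))
c=cap('side','d4')
a=c['color'][:,:,::-1][200:300,150:290]; cv2.imwrite('pics/d4z.png',cv2.resize(a,(760,543),interpolation=cv2.INTER_CUBIC))
E
```

```text
t 8.95 pos [ 0.5036 -0.2712  0.1722] [0.0003 0.0001 0.0005] F [-0.02  0.2  -1.39] [0.49 0.59 0.42] rot [-1.7986e+02 -1.1000e-01 -8.9920e+01] M [ 0.07 -0.06 -0.05] 0.021510312946062482 [ -8.7  11.7 -14.7   0.1 -63.5   8.7]
shift [-0.0008  0.0012  0.0402] turn [-0.0024 -0.0019  0.0015]
```

View pics/s4z.png

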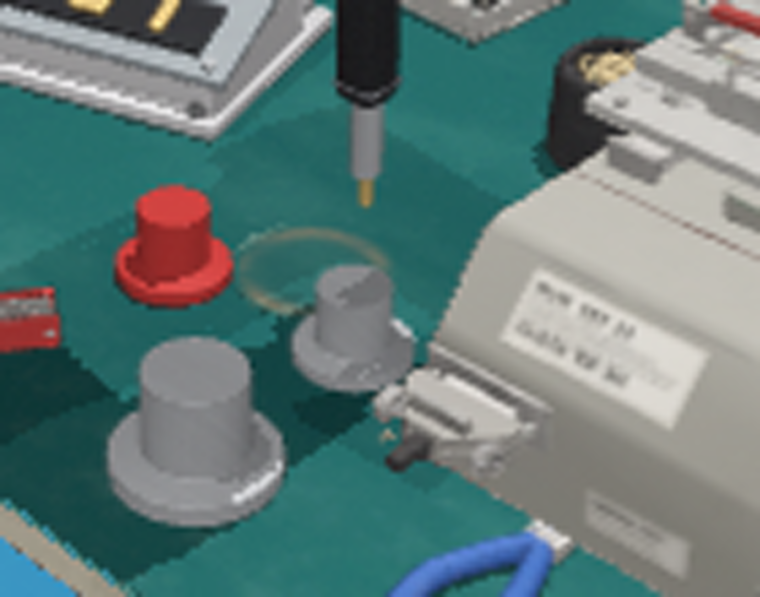

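View pics/d4z.png

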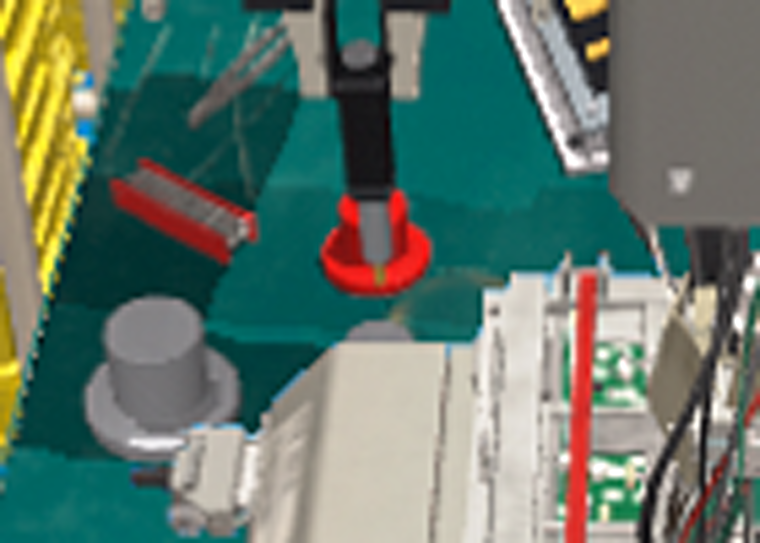

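```bash
python3 - <<'E'
from h import *
s=load('s4');d=load('d4');k=760/140
t=(s,366/k+240-.4,207/k+190-.4);u=(d,379/k+150-.4,283/k+200-.4)
print(tri(t,u)); 
X=np.array([.5036,-.2712,.1722-.0885]);print(X,proj(s,X),t[1:],proj(d,X),u[1:])
p2=(s,355/k+240-.4,268/k+190-.4)
print('posttop pix',354/k+240-.4,293/k+190-.4,proj(s,[.5025,-.2705,.04]))
E
```

```text
(array([ 0.50730422, -0.27171567,  0.0827594 ]), [np.float64(0.00018250967635579873), np.float64(0.0001825096763558705)])
[ 0.5036 -0.2712  0.0837] [305.84088357 227.84700574] (307.021052631579, 227.7315789473684) [218.01200383 251.38009135] (219.4157894736842, 251.7315789473684)
posttop pix 304.8105263157895 243.5736842105263 [304.87191828 242.52504045]
```

```bash
python3 - <<'E'
from h import *
k=760/140
for n,o in(('s4',(240,190)),('d4',(150,200))):
    c=load(n);a=c['color'][:,:,::-1].copy()
    big=cv2.resize(a[o[1]-40:o[1]+70,o[0]+30:o[0]+110],(800,1100),interpolation=cv2.INTER_CUBIC)
    for h in(0,.018,.058,.098,.138):
        p=proj(c,np.array([.5036,-.2712,.0837+h])); q=((p-[o[0]+30,o[1]-40])+.5)*10
        cv2.circle(big,tuple(int(x) for x in q),4,(255,0,255),-1)
    cv2.imwrite(f'pics/{n}o.png',cv2.resize(big,(436,600)))
E
```

```text
(no output)
```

View pics/s4o.png

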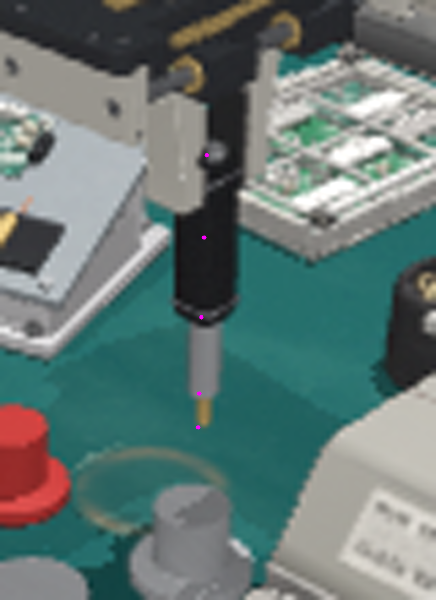

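View pics/d4o.png

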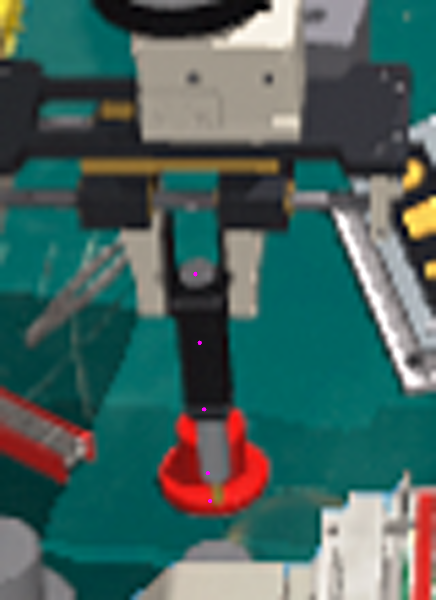

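```bash
python3 - <<'E'
from h import *
d=load('d4');print(proj(d,[.5025,-.2705,.04]),proj(d,[.5025,-.2525,.04]))
c=load('s2');a=c['color'][:,:,::-1].copy();o=(165,80)
big=cv2.resize(a[o[1]:o[1]+80,o[0]:o[0]+60],(600,800),interpolation=cv2.INTER_CUBIC)
t=np.array([.5241,.2035,.2588-.0885])
for h in(0,.018,.058,.098,.138):
    p=proj(c,t+[0,0,h]); q=((p-o)+.5)*10
    cv2.circle(big,tuple(int(x) for x in q),4,(255,0,255),-1)
cv2.imwrite('pics/s2o.png',cv2.resize(big,(450,600)))
E
```

```text
[218.41753033 263.2600444 ] [218.96948362 258.70574808]
```

View pics/s2o.png

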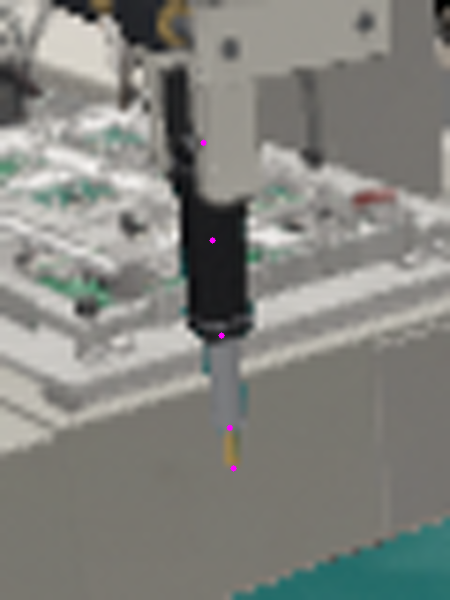

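step_arm:
  increments:
    - [[-0.0007,0.003,0.015],[-0.002,-0.002,0],1]
    - [[-0.0007,0.003,0.028],[-0.002,-0.002,0],1]
    - [[-0.0007,0.003,0.036],[-0.002,-0.002,0],1]
    - [[-0.0007,0.003,0.039],[-0.002,-0.002,0],1]
    - [[-0.0007,0.003,0.039],[-0.002,-0.002,0],1]
    - [[-0.0007,0.003,0.039],[-0.002,-0.002,0],1]
    - [[-0.0007,0.003,0.039],[-0.002,-0.002,0],1]

```text
time_s: 9.75
tcp_pos: [0.5007, -0.2706, 0.1329]
eef_rot: [180.0, 0.0, -89.9]
contact_force: [-0.1, -0.3, -1.5]
gripper_width: 0.0214
```

```bash
python3 - <<'E'
from h import *
p,q,f=avg(12)
c=cap('scene','s5')
a=c['color'][:,:,::-1][200:280,260:350]; cv2.imwrite('pics/s5z.png',cv2.resize(a,(675,600),interpolation=cv2.INTER_CUBIC))
E
```

```text
t 10.35 pos [ 0.5003 -0.2705  0.1326] [0.0001 0.     0.0002] F [ 0.21 -0.09 -1.19] [0.57 0.47 0.45] rot [ 1.7997e+02  2.0000e-02 -8.9940e+01] M [ 0.09 -0.06 -0.  ] 0.021559848595515005 [ -8.7  13.5 -17.9  -0.  -58.7   8.8]
```

View pics/s5z.png

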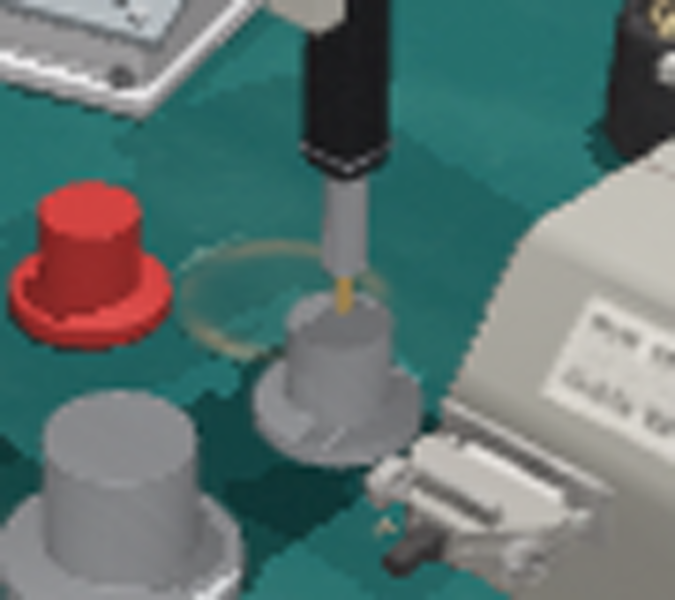

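step_arm:
  increments:
    - [[0,0,0.002],[0,0,0],1]
    - [[0,0,0.004],[0,0,0],1]
    - [[0,0,0.005],[0,0,0],1]
    - [[0,0,0.006],[0,0,0],1]
    - [[0,0,0.007],[0,0,0],1]
    - [[0,0,0.007],[0,0,0],1]

```text
time_s: 11.0
tcp_pos: [0.5003, -0.2705, 0.1254]
eef_rot: [180.0, 0.0, -89.9]
contact_force: [0.5, 0.2, 1.1]
gripper_width: 0.0218
```

```bash
python3 - <<'E'
from h import *
p,q,f=avg(12)
E
```

```text
t 11.6 pos [ 0.5003 -0.2705  0.1255] [0. 0. 0.] F [-0.52  0.05  1.01] [0.42 0.54 0.32] rot [ 1.7995e+02  2.0000e-02 -8.9940e+01] M [0.18 0.04 0.  ] 0.0214533857492847 [ -8.7  13.8 -18.4  -0.  -57.8   8.8]
```

step_arm:
  increments:
    - [[0,0,0.001],[0,0,0],1]
    - [[0,0,0.0023],[0,0,0],1]
    - [[0,0,0.0023],[0,0,0],1]
    - [[0,0,0.0023],[0,0,0],1]

```text
time_s: 12.0
tcp_pos: [0.5003, -0.2706, 0.1231]
eef_rot: [180.0, 0.0, -89.9]
contact_force: [1.1, 1.0, 2.1]
gripper_width: 0.0219
```

```bash
python3 - <<'E'
from h import *
p,q,f=avg(12)
c=cap('scene','s6')
a=c['color'][:,:,::-1][200:280,260:350]; cv2.imwrite('pics/s6z.png',cv2.resize(a,(675,600),interpolation=cv2.INTER_CUBIC))
E
```

```text
t 12.6 pos [ 0.5003 -0.2705  0.1231] [0. 0. 0.] F [-0.09  0.13  2.06] [0.47 0.36 0.51] rot [ 1.7995e+02  2.0000e-02 -8.9940e+01] M [ 0.1  -0.03 -0.02] 0.021645330654322035 [ -8.7  14.  -18.6  -0.  -57.5   8.8]
```

View pics/s6z.png

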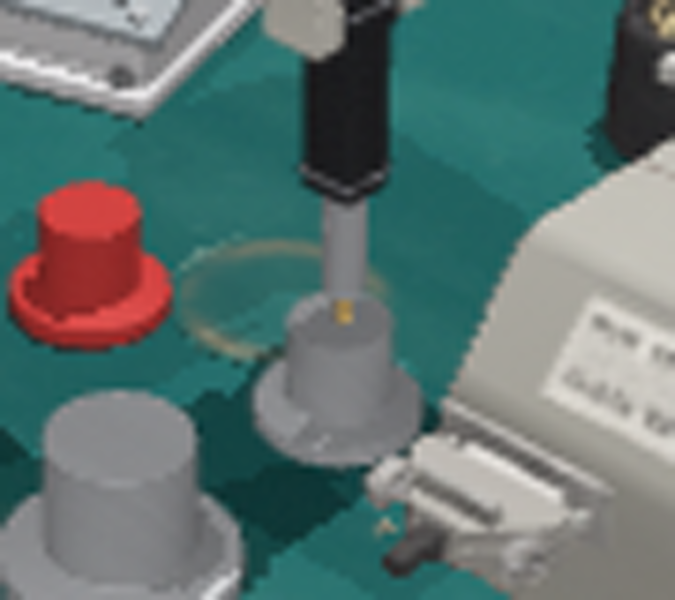

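step_arm:
  increments:
    - [[0,0,-0.01],[0,0,0],1]
    - [[0,0,-0.03],[0,0,0],1]
    - [[0,0,-0.06],[0,0,0],1]
    - [[0,0,-0.1],[0,0,0],1]
    - [[0,0,-0.12],[0,0,0],1]
    - [[0,0,-0.12],[0,0,0],1]
    - [[0,0,-0.12],[0,0,0],1]

```text
time_s: 13.35
tcp_pos: [0.5, -0.2702, 0.2431]
eef_rot: [180.0, 0.1, -90.0]
contact_force: [-0.1, 0.3, -1.8]
gripper_width: 0.0218
```

```bash
python3 - <<'E'
from h import *
obs=[]
for n in('w1','w2','w3'):
    c=load(n);L=sorted(pads(c),key=lambda t:t[2][1]);print(n,[t[2].round(4) for t in L]);obs.append((c,*L[1][1]))
# w4: pads on left
c=load('w4');h=cv2.cvtColor(c['color'],cv2.COLOR_RGB2HSV);m=cv2.inRange(h,(18,70,140),(32,255,255));m[70:]=0;m[:,180:]=0
n,l,st,ce=cv2.connectedComponentsWithStats(m)
k=[i for i in range(1,n) if st[i,4]>60];k.sort(key=lambda i:ce[i][0]);print([plane(c,*ce[i],.051).round(4) for i in k]);obs.append((c,*ce[k[1]]))
print(tri(*obs))
E
cat >> h.py <<'E'
PSI=16.64
def goal(pad,dist,off=.088,yawoff=-90,dx=0):
    ps=np.radians(PSI);t=np.radians(20)
    n=np.array([-np.sin(t)*np.cos(ps),-np.sin(t)*np.sin(ps),np.cos(t)])
    ys=np.array([-np.sin(ps),np.cos(ps),0])
    Rg=R.from_rotvec(ys*-t)*R.from_euler('xyz',[180,0,PSI+yawoff],degrees=True)
    return np.array(pad)+n*(off+dist),Rg
E
python3 - <<'E'
from h import *
p,q,f=avg(4)
g,Rg=goal([.600,.0117,.051],.08); print(g,Rg.apply([0,0,1]),Rg.as_euler('xyz',degrees=True)); incfrom(p,q,g,Rg)
E
```

```text
w1 [array([ 0.6126, -0.0314,  0.051 ]), array([0.5997, 0.0117, 0.051 ]), array([0.5868, 0.0549, 0.051 ])]
w2 [array([ 0.613 , -0.0315,  0.051 ]), array([0.6002, 0.0117, 0.051 ]), array([0.5872, 0.0547, 0.051 ])]
w3 [array([ 0.6126, -0.0315,  0.051 ]), array([0.6   , 0.0114, 0.051 ]), array([0.5871, 0.0544, 0.051 ])]
[array([0.5867, 0.0539, 0.051 ]), array([0.5994, 0.0109, 0.051 ]), array([ 0.6122, -0.0321,  0.051 ])]
(array([0.59993707, 0.01120634, 0.05015064]), [np.float64(6.070233534857629e-05), np.float64(0.00024818076510583136), np.float64(0.00020136613858473337), np.float64(0.00033410561224447513)])
t 13.55 pos [ 0.4995 -0.2702  0.2419] [0.0001 0.0001 0.0002] F [ 0.1   0.15 -1.4 ] [0.36 0.82 0.93] rot [ 1.7983e+02  7.0000e-02 -8.9950e+01] M [ 0.11 -0.06 -0.01] 0.02207541191635194 [ -8.7   9.   -8.7  -0.  -72.5   8.8]
[ 0.54494685 -0.00475392  0.20886836] [ 0.32769733  0.09793998 -0.93969262] [-160.      0.    -73.36]
shift [-0.2654 -0.0457  0.0332] turn [ 0.3494 -0.0488 -0.287 ]
```

step_arm:
  increments:
    - [[-0.03,-0.005,0],[0.06,-0.01,-0.05],1]
    - [[-0.07,-0.01,0],[0.12,-0.02,-0.1],1]
    - [[-0.11,-0.02,0],[0.18,-0.025,-0.15],1]
    - [[-0.15,-0.025,0],[0.24,-0.035,-0.2],1]
    - [[-0.19,-0.03,0],[0.3,-0.042,-0.25],1]
    - [[-0.23,-0.04,0.01],[0.349,-0.049,-0.287],1]
    - [[-0.255,-0.045,0.02],[0.349,-0.049,-0.287],1]
    - [[-0.265,-0.0457,0.033],[0.349,-0.049,-0.287],1]
    - [[-0.265,-0.0457,0.033],[0.349,-0.049,-0.287],1]
    - [[-0.265,-0.0457,0.033],[0.349,-0.049,-0.287],1]

```text
time_s: 14.55
tcp_pos: [0.5453, -0.0055, 0.2096]
eef_rot: [-160.0, -0.1, -73.3]
contact_force: [-1.0, -1.1, -0.2]
gripper_width: 0.0222
```

```bash
python3 - <<'E'
from h import *
p,q,f=avg(6)
g,Rg=goal([.600,.0114,.0507],.015); incfrom(p,q,g,Rg)
c=cap('wrist','w7');c=cap('scene','s7')
a=c['color'][:,:,::-1][100:220,190:350]; cv2.imwrite('pics/s7z.png',cv2.resize(a,(800,600),interpolation=cv2.INTER_CUBIC))
E
```

```text
t 14.85 pos [ 0.5459 -0.006   0.2105] [0.0001 0.0001 0.0002] F [ 0.25  0.03 -1.49] [0.59 0.59 0.43] rot [-1.5991e+02 -7.0000e-02 -7.3390e+01] M [-0.31  1.23 -0.02] 0.021506692327589522 [ 21.3  -4.8 -31.8   2.4 -43.   -6.1]
shift [-0.0013  0.0014  0.0666] turn [-0.0016 -0.0014 -0.    ]
```

View pics/s7z.png

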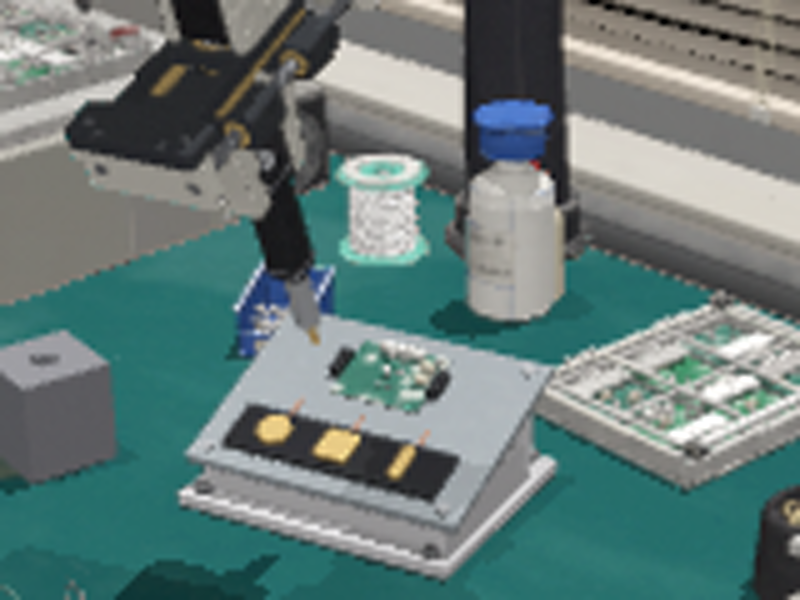

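View pics/w7.png

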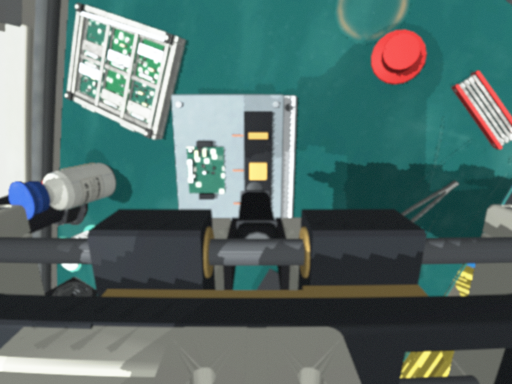

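step_arm:
  increments:
    - [[-0.0013,0.0014,0.02],[-0.0016,-0.0014,0],1]
    - [[-0.0013,0.0014,0.04],[-0.0016,-0.0014,0],1]
    - [[-0.0013,0.0014,0.055],[-0.0016,-0.0014,0],1]
    - [[-0.0013,0.0014,0.062],[-0.0016,-0.0014,0],1]
    - [[-0.0013,0.0014,0.066],[-0.0016,-0.0014,0],1]
    - [[-0.0013,0.0014,0.066],[-0.0016,-0.0014,0],1]
    - [[-0.0013,0.0014,0.066],[-0.0016,-0.0014,0],1]

```text
time_s: 15.65
tcp_pos: [0.5661, 0.0019, 0.1484]
eef_rot: [-160.0, 0.0, -73.3]
contact_force: [-0.7, 0.6, -2.3]
gripper_width: 0.0217
```

```bash
python3 - <<'E'
from h import *
p,q,f=avg(12)
g,Rg=goal([.600,.0114,.0507],.004); incfrom(p,q,g,Rg)
tip=p+q.apply([0,0,.088])
for n,o in(('scene',(225,145)),('side',(235,160))):
    c=cap(n,n[:2]+'8');print(n,proj(c,tip),proj(c,[.6,.0114,.0507]))
    a=c['color'][:,:,::-1][o[1]:o[1]+60,o[0]:o[0]+64]; b=cv2.resize(a,(640,600),interpolation=cv2.INTER_CUBIC)
    for X,col in((tip,(255,0,255)),([.6,.0114,.0507],(0,0,255))):
        u=(proj(c,X)-o+.5)*10; cv2.circle(b,tuple(int(x) for x in u),3,col,-1)
    cv2.imwrite('pics/'+n[:2]+'8z.png',b)
E
```

```text
t 16.25 pos [0.566  0.0019 0.1481] [0.0001 0.     0.0003] F [-0.08  0.18 -1.18] [0.41 0.38 0.4 ] rot [-1.5998e+02  1.0000e-02 -7.3320e+01] M [-0.31  1.22 -0.02] 0.021722001232458515 [ 21.2   0.9 -35.4   2.7 -33.8  -6.5]
shift [0.0006 0.0001 0.0116] turn [-0.0004  0.0004  0.0007]
scene [255.69394676 184.7945354 ] [256.87213234 188.42104783]
side [255.09511251 195.61192216] [256.75987024 199.28313427]
```

View pics/sc8z.png

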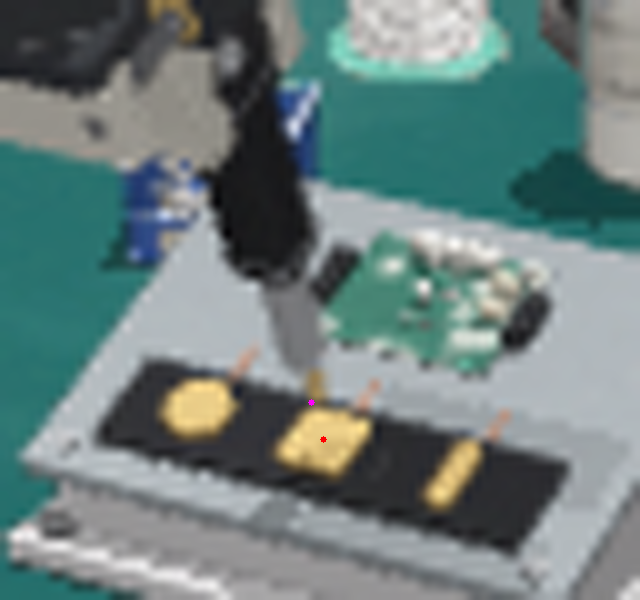

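View pics/si8z.png

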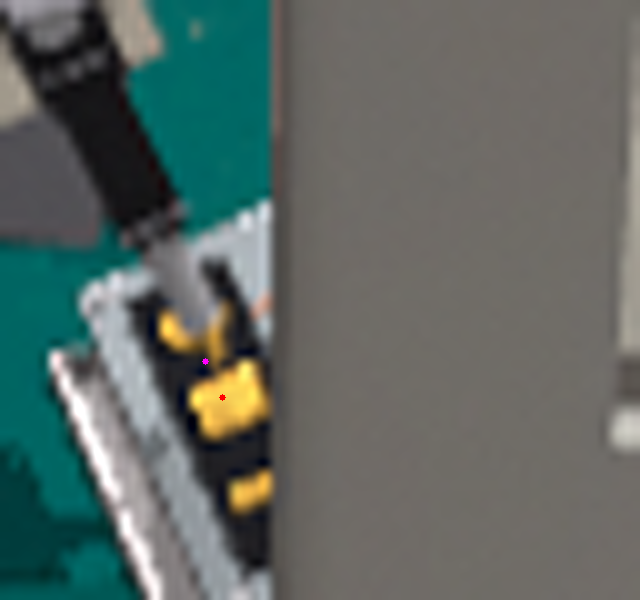

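step_arm:
  increments:
    - [[0.0005,0.001,0.005],[0,0,0],1]
    - [[0.0005,0.001,0.01],[0,0,0],1]
    - [[0.0005,0.001,0.013],[0,0,0],1]
    - [[0.0005,0.001,0.015],[0,0,0],1]
    - [[0.0005,0.001,0.016],[0,0,0],1]
    - [[0.0005,0.001,0.017],[0,0,0],1]
    - [[0.0005,0.001,0.018],[0,0,0],1]
    - [[0.0005,0.001,0.018],[0,0,0],1]

```text
time_s: 17.15
tcp_pos: [0.5709, 0.0028, 0.1304]
eef_rot: [-160.0, 0.0, -73.3]
contact_force: [-1.8, -0.0, 0.4]
gripper_width: 0.0218
```

```bash
python3 - <<'E'
from h import *
p,q,f=avg(16)
n=-q.apply([0,0,1]);print('Fn',(f-[0,0,-1.25])@n,'dist',(p-goal([.600,.0114,.0507],0)[0])@n,'n',n)
E
```

```text
t 17.95 pos [0.5709 0.0028 0.1304] [0. 0. 0.] F [-1.49 -0.43  0.56] [0.34 0.56 0.41] rot [-1.6002e+02  1.0000e-02 -7.3320e+01] M [-0.48  1.72 -0.03] 0.021555492066505363 [ 21.    2.7 -36.3   2.9 -31.1  -6.5]
Fn 2.23594761080865 dist -0.0027009659680051162 n [-0.3273604  -0.09820133  0.93978278]
```

step_arm:
  increments:
    - [[0,0,0.001],[0,0,0],1]
    - [[0,0,0.002],[0,0,0],1]
    - [[0,0,0.0025],[0,0,0],1]
    - [[0,0,0.0025],[0,0,0],1]

```text
time_s: 18.35
tcp_pos: [0.5719, 0.0031, 0.1281]
eef_rot: [-160.0, 0.0, -73.3]
contact_force: [-1.3, -1.0, 1.2]
gripper_width: 0.0214
```

```bash
python3 - <<'E'
from h import *
p,q,f=avg(20)
n=-q.apply([0,0,1]);print('Fn',(f-[0,0,-1.25])@n,'dist',(p-goal([.600,.0114,.0507],0)[0])@n,'n',n)
for m,o in(('scene',(225,145)),('side',(235,160))):
    c=cap(m,m[:2]+'9')
    a=c['color'][:,:,::-1][o[1]:o[1]+60,o[0]:o[0]+64]; b=cv2.resize(a,(640,600),interpolation=cv2.INTER_CUBIC)
    cv2.imwrite('pics/'+m[:2]+'9z.png',b)
E
```

```text
t 19.35 pos [0.5718 0.0031 0.1281] [0. 0. 0.] F [-2.02 -0.55  1.63] [0.42 0.53 0.67] rot [-1.6001e+02  1.0000e-02 -7.3320e+01] M [-0.43  1.62  0.  ] 0.02158365922761714 [ 21.    2.9 -36.4   2.9 -30.8  -6.5]
Fn 3.4230395560261444 dist -0.005217851470751333 n [-0.32747768 -0.098243    0.93973756]
```

View pics/sc9z.png

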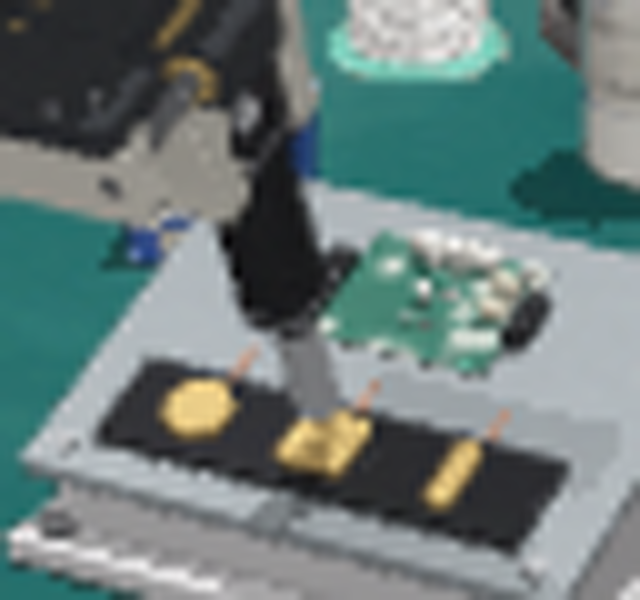

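View pics/si9z.png

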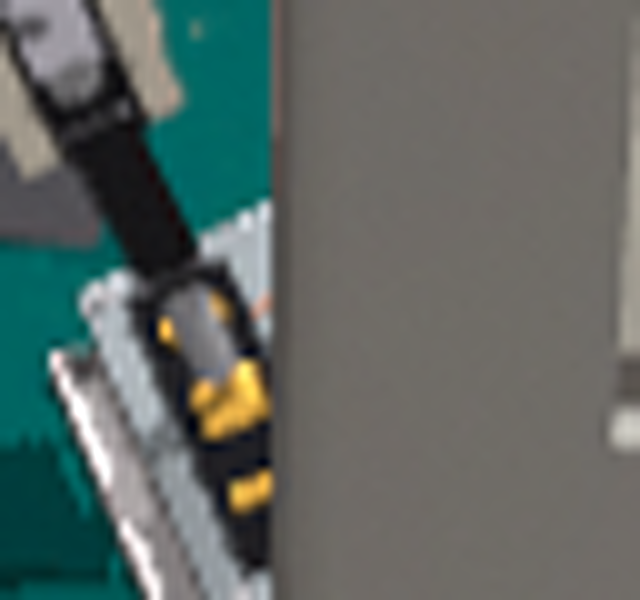

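```bash
python3 -c "
from plant import r
print(r.close_job())"
```

```text
the job is handed in; nothing more can be done
None
```

I zeroed the probe on the smaller grey post, then pressed it onto the square pad. I handed the job in at about 19.4 s with the probe still held there. No verdict was reported.

- **Zero post:** The probe was held upright. Averaged force was about 3.3 N, which puts the plunger about 4.5 mm in; the arm's position gave 5.4 mm. In the scene camera view, the tip sat within about 1 mm of the middle of the post top.
- **Square pad:** Tool tilt read 20.0°, square to the sloping face. Force along the probe was about 3.4 N, or about 4.9 mm of plunger; the arm's position gave 5.2 mm. In the pictures just before and during the press, the tip was near the middle of the pad, and I saw no contact with the round or bar pad.
- **Disagreement:** At the post, before contact, the two fixed cameras placed the tip about 3–4 mm further along x than the arm's pose did, with an apparent lean of about 1.3°. I did not resolve whether this was camera calibration or a slight lean in the grip. I shifted the aim 2 mm at the post and about 1 mm at the pad to allow for it. The pad views before contact showed only about 1 mm of offset.

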